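# Feed one chair glide and slide it on to the pad

### The job

Press the plunger of the glide feeder fully down once and let it rise again, so that a single dark wooden glide comes out at the front. Then push that glide over the table with the fingertips, without picking it up, until it lies wholly on the round cork pad, and move clear. Feed no second glide and leave everything else where it is.

Things in the scene. Friction and masses are not known exactly. Their poses are not given: they have to be found in the camera images.
- feeder: glide feeder, bolted down; sizes in mm. Origin on the table under the middle of its magazine (clear box 53 x 53, 50 tall, steel cap); +x to its back, y sideways, z up. Glides come out towards its own -x, roughly towards the robot. Behind the magazine a grey housing, 56 wide, 46 tall, reaches to 102 behind the origin
- feeder_slot (a point): middle, at table height, of the slot (15 mm high, 43 wide) in the front wall of the magazine, 25 mm in front of the feeder's origin. A hidden steel tongue, geared to the plunger and moving 2.5 times as far, pushes the lowest glide out here on to the table
- plunger (a joint): press travel of the plunger in m: 0 up, 0.030 fully down, straight down. Sprung: about 2.4 N to start, 4 N at the bottom, then a hard stop; rises by itself when let go. At the bottom the ejected glide's centre is about 74 mm in front of the feeder's origin. When it rises, the next glide drops, ready to be fed
- plunger_top (a point): centre of the top face of the plunger's round black head, 40 mm diameter, 12 mm thick; 92 mm above the table when up, 62 mm when down; 64 mm behind the feeder's origin. The head stands clear above the housing
- glide1_center (a point): centre of the lowest glide in the magazine, the one to be fed: a dark wooden chair glide, plain flat disc, 40 mm diameter, 12 mm thick, about 25 g, starting on the table inside the magazine (centre 6 mm above the table); slides flat on the table
- glide2_center (a point): centre of the second glide, the same kind of disc, lying on the first in the magazine; it must stay in the magazine (a third one lies on it)
- round_pad: round cork pad, 110 mm diameter, only 0.5 mm thick and no obstacle, lying flat on the table to the left or right front of the feeder, fixed. Origin at its centre, on the table
- square_mat: square cork mat, 100 x 100 mm, on the other side, with a closed metal tin (62 mm diameter, 36 mm tall) fixed at its middle; not the target. Origin at its centre
- spool: bystander (sizes in mm): small bare wooden thread spool standing upright, 36 wide, 38 tall, on the robot's side of the work. Origin under or near its middle
- glue: bystander (sizes in mm): white glue bottle, 48 diameter, 110 tall, beyond the work, beside the back half of the feeder. Origin under or near its middle
- tape: bystander (sizes in mm): roll of paper tape lying flat, 90 outside diameter, 24 tall, beyond the work, beside the back half of the feeder. Origin under or near its middle
- hammer: bystander (sizes in mm): upholsterer's hammer lying at the far right. Origin under or near its middle
- driver: bystander (sizes in mm): screwdriver lying at the far left. Origin under or near its middle
- blade_case: bystander (sizes in mm): flat grey plastic case, 50 x 90 x 18, near left. Origin under or near its middle
- tack_cup: bystander (sizes in mm): small white ceramic cup, 60 diameter, 60 tall, far right. Origin under or near its middle
- glide1: the same first glide as glide1_center; origin at the centre of its underside

How it is judged:
On the way, in this order (a step that is already met when the one before it is completed fails the run):
1. the plunger is pressed down (value of joint plunger above 0.026 m), for 0.05 s.
2. the plunger is let up again, with one glide out in front of the feeder (value of joint plunger below 0.004 m and x of glide1_center in the frame of feeder below -0.05 m and horizontal distance between glide2_center and feeder below 0.012 m), for 0.2 s.
At the end, for the whole second after the job is handed in: the first glide lies flat and still on the table, wholly on the round pad (its centre within 35 mm of the pad's centre), the second is still in the magazine (within 12 mm of its axis) and the plunger is up (within 4 mm) (horizontal distance between glide1_center and round_pad below 0.035 m and height (world z) of glide1_center below 0.01 m and angle between glide1_center's own z axis and vertical below 0.15 rad and linear speed of glide1 below 0.02 m/s and horizontal distance between glide2_center and feeder below 0.012 m and value of joint plunger below 0.004 m); the robot touches nothing.
It fails at once if the glide is lifted off the table (centre above 20 mm) (height (world z) of glide1_center above 0.02 m).
It fails at once if a second glide is pushed out of the magazine (horizontal distance between glide2_center and feeder above 0.02 m).
It fails at once if a bystander is moved by more than 25 mm (distance of any of spool, glue, tape, hammer, driver, blade_case, tack_cup from where it was at the start of the episode above 0.025 m).
It also fails if it takes over 48 s, if anything falls off the work surface, if the arm or the gripper's body presses on something with over 40 N, if the wrist force passes 120 N, or if a joint passes its speed limit or range.

### The arm

A 7-joint arm with a two-finger parallel gripper is mounted at the origin on the work surface. World frame = base frame: x ahead of the robot, y to its left, z up, the work surface at z = 0. Lengths are in m, angles in rad, forces in N, time in s.
With the tool pointing down it reaches from about 0.425 to 0.925 m from the base axis. Payload 6.8 kg.
Tool frame: the origin (TCP) lies on the front face of the gripper's body, between the roots of the fingers; the fingertips stand 73 mm ahead of it and the grasp point (between the pads) lies 54 mm ahead of it (env.nose_length is the distance from the TCP to the fingertips, in m); z points along the fingers, y is the direction in which the jaws open and shut (so a half turn about z gives the same grasp; the last joint's range is limited). The gripper opens to 85 mm and grips with 20 to 120 N. Pads are 22 mm wide; open, the fingers measure 114 mm over their backs; the gripper's body (76 mm by 85 mm) begins 54 mm behind the grasp point. The pads swing forward as they close: fully open they stand 13 mm farther back than shut.
Start: joints at [-1.215, 0.477, 0.022, 1.555, -0.011, 1.109, -0.083], TCP at [0.302, 0.604, 0.304] pointing down, gripper open.
Joint ranges: [-2.96, 2.96], [-0.34, 2.1], [-1.41, 1.46], [0.24, 2.44], [-1.37, 4.51], [0.17, 1.92], [-2.96, 2.96]. Speed limits (rad/s): [2.39, 2.39, 3.14, 3.14, 3.14, 3.14, 3.14].

### API

Orientations are given as a unit quaternion [w, x, y, z].
In Python, from cell import env, kin, camera, calibration, job gives the robot as it stands. The module is installed in compiled form; this text tells all that it offers. Calls block until the motion is done:
- env.reach(position, orientation): joint-space move of the TCP to a pose.
- env.movel(position, velocity=0.15, rot=None, stop_force=None): straight line of the TCP; rot=None keeps the orientation; velocity is the mean speed in m/s. With stop_force (N) it stops when the force on the tool has changed by that much, and returns True; else False.
- env.goto_joints(angles): joint-space move.
- env.grip(opening, f_grip=None): finger opening in m; f_grip is the grip in N (None keeps the last); returns when the fingers have stopped.
- env.dwell(seconds).
- kin.inverse_kinematics(position, orientation): joint angles nearest the present ones, or None.
- env.get_state(): the state.
- camera(name): name is "side" or "top" or "wrist"; returns (picture, depth): 420x560x3 uint8, blue, green, red; 420x560 float32, m along the optical axis (not along the pixel's ray), 0 where there is no reading.
- calibration(name): a dict with "fx", "fy", "cx", "cy" (pixels), "rvec" (rotation vector, rad) and "tvec" (3), from world to camera coordinates, as OpenCV has them. Camera axes: x right, y down, z forward; pixel columns grow to the right and rows downward; lengths in m; the calibration is good to about 2 mm. A picture is of the moment at which its call begins: read the wrist's pose just before it. calibration takes no time and is no camera call; for the wrist camera it gives the pose at the moment of the call.
A pose or a line that the arm cannot do raises env.PlanningError and nothing moves.
- job.job_done(): hands the job in, once; it reports no verdict.
The state is a dict: "time": time; "qpos": joint angles; "joint_velocities": joint speeds; "joint_torque": joint torques, N m; "tcp_pos": TCP position; "orientation": TCP orientation; "force": force on the tool from outside, world axes, zero at the start; "torque": the same for the moment, N m; "opening": finger opening in m.
Only numpy, scipy, OpenCV 4.12 (cv2) and the standard library are available. Lean on these libraries where they do the work, as an engineer would, in place of code of your own. Each camera call takes 0.05 s, during which the arm holds its last target. There are 200 camera calls.

## Working session

There is one attempt and no reset: what is moved stays moved. The work goes in short steps, each a Python script; the robot and the scene stay as the last script left them, time stands still between calls to the robot, and variables do not carry over. Pictures are saved under pics/ and viewed, about 8 in all and at most 12, crops included, and the job is handed in when it is done.

```bash
mkdir -p pics; cat > h.py <<'E'
import numpy as np, cv2
from cell import env, kin, camera, calibration, job
def cal(n):
    c=calibration(n); R=cv2.Rodrigues(np.array(c["rvec"],float))[0]; t=np.array(c["tvec"],float).ravel()
    return c,R,t
def ray(n,u,v,z,C=None):
    c,R,t=C or cal(n)
    d=R.T@np.array([(u-c["cx"])/c["fx"],(v-c["cy"])/c["fy"],1]); o=-R.T@t
    return o+d*(z-o[2])/d[2]
def cloud(n,D,C=None):
    c,R,t=C or cal(n)
    v,u=np.mgrid[:D.shape[0],:D.shape[1]]
    P=np.stack([(u-c["cx"])/c["fx"]*D,(v-c["cy"])/c["fy"]*D,D],-1)
    return (P-t)@R
def proj(n,p,C=None):
    c,R,t=C or cal(n); q=R@np.array(p)+t
    return c["fx"]*q[0]/q[2]+c["cx"],c["fy"]*q[1]/q[2]+c["cy"]
E
python3 - <<'E'
from h import *
for n in("top","side"):
    p,d=camera(n); cv2.imwrite(f"pics/{n}0.png",p); np.save(f"{n}0.npy",d)
    c,R,t=cal(n); print(n,c["fx"],(-R.T@t).round(3),R[2].round(2))
s=env.get_state(); print(s["time"],s["orientation"],s["tcp_pos"],s["opening"])
E
```

```text
top 449.31802688802617 [ 0.472 -0.004  1.174] [ 0.08 -0.   -1.  ]
side 475.3536329739958 [ 0.472 -0.707  0.898] [ 0.06  0.65 -0.76]
0.1 [-1.36725839e-04  2.29800755e-01  9.73237368e-01 -7.87412217e-04] [0.3017653  0.60335044 0.30304575] 0.0852639610138313
```

View pics/top0.png

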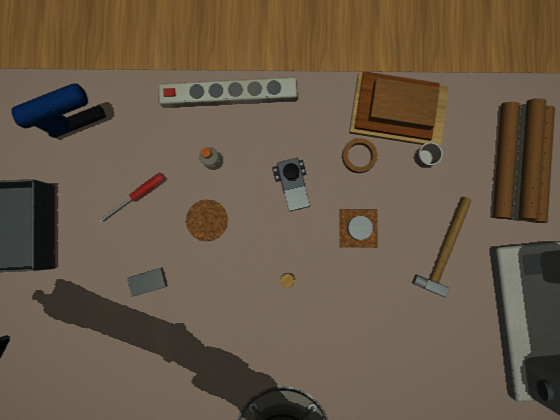

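View pics/side0.png

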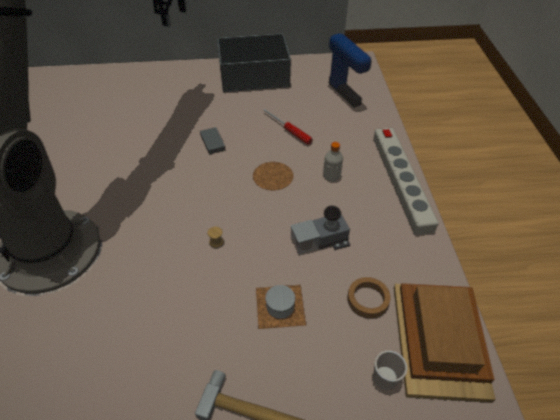

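The top view shows the plunger head at about (291,171), the magazine cap at (297,200), the pad at (207,220), the tin and mat at (359,228) and the spool at (287,280). The side view shows the head at (332,214) and the cap at (306,233).

```bash
python3 - <<'E'
from h import *
I=cv2.imread("pics/top0.png"); D=np.load("top0.npy"); P=cloud("top",D)
S=cv2.imread("pics/side0.png"); DS=np.load("side0.npy"); PS=cloud("side",DS)
def blob(m,box):
    z=np.zeros(m.shape,np.uint8); x0,y0,x1,y1=box; z[y0:y1,x0:x1]=m[y0:y1,x0:x1]
    n,l,s,c=cv2.connectedComponentsWithStats(z); k=1+s[1:,4].argmax(); return l==k,c[k],s[k]
def rep(name,n,m,c,s,Pc,z):
    print(name,n,"px",c.round(1),s[2:],"depth z",np.median(Pc[m][:,2]).round(4),"mean",np.median(Pc[m],0).round(4),"ray",ray(n,*c,z).round(4))
# head by height band
for n,Q,box in(("top",P,(265,145,320,215)),("side",PS,(285,200,355,255))):
    for nm,a,b,z in(("head",.08,.11,.092),("cap",.046,.062,.05)):
        m=((Q[...,2]>a)&(Q[...,2]<b)).astype(np.uint8); mm,c,s=blob(m,box); rep(nm,n,mm,c,s,Q,z)
        if nm=="cap": print(np.bincount((Q[box[1]:box[3],box[0]:box[2],2].ravel()*500).clip(0,60).astype(int)))
# bright cap
for n,im,Q,box in(("top",I,P,(275,183,315,215)),):
    g=im.min(2); m=(g>110).astype(np.uint8); mm,c,s=blob(m,box); rep("capbright",n,mm,c,s,Q,.05)
    r=cv2.minAreaRect(np.argwhere(mm)[:,::-1].astype(np.float32)); bx=cv2.boxPoints(r)
    for q in bx: print("  corner",q.round(1),ray(n,*q,.05).round(4))
# dark head
m=(I.max(2)<45).astype(np.uint8); mm,c,s=blob(m,(278,160,306,186)); rep("headdark","top",mm,c,s,P,.092)
m=(S.max(2)<45).astype(np.uint8); mm,c,s=blob(m,(318,203,348,230)); rep("headdark","side",mm,c,s,PS,.092)
for n,im,Q,box in(("top",I,P,(180,195,235,245)),("side",S,PS,(245,155,300,195))):
    h=cv2.cvtColor(im,cv2.COLOR_BGR2HSV); m=((h[...,1]>110)&(h[...,0]<20)).astype(np.uint8); mm,c,s=blob(m,box); rep("pad",n,mm,c,s,Q,0)
for n,im,Q,box in(("top",I,P,(275,268,300,292)),):
    h=cv2.cvtColor(im,cv2.COLOR_BGR2HSV); m=(h[...,1]>110).astype(np.uint8); mm,c,s=blob(m,box); rep("spool",n,mm,c,s,Q,.038)
c=cv2.hconcat([cv2.resize(I[150:220,255:325],(560,560),interpolation=2)]);cv2.imwrite("pics/c1.png",c)
E
```

```text
head top px [290.3 170.9] [ 16  17 210] depth z 0.0908 mean [ 0.6576 -0.0155  0.0908] ray [ 0.6576 -0.0161  0.092 ]
cap top px [295.7 197.2] [ 26  28 428] depth z 0.0491 mean [ 0.5987 -0.0314  0.0491] ray [ 0.5981 -0.0308  0.05  ]
[2355  236   85   36   18   11    2    2    0    1    3    1    2    2
    0    1    2    1    1    8   34  121  172  196  180  112   39    2
    0    0    0    0    0    0    0    0    0    0    0    0    1    4
    2   17   48   72   44   19    3    0    0    0    0    0    0    0
    0    0    0    0   17]
head side px [332.3 212.7] [ 18  16 224] depth z 0.092 mean [ 0.6608 -0.0199  0.092 ] ray [ 0.6606 -0.0198  0.092 ]
cap side px [316.1 228.5] [ 58  28 763] depth z 0.0495 mean [ 0.6192 -0.0268  0.0495] ray [ 0.6255 -0.0283  0.05  ]
[1501  447  106   47   54   33   32   26   26   29   33   34   27   24
   26   37   30   34   27   34   26   53  151  207  232  211   95   11
    5    2    4    5    3    1    1    0    0    0    0    0    3    5
   12   10   18   63   97   16    0    0    0    0    0    0    0    0
    0    0    0    0   12]
capbright top p
[... 185 characters left out ...]
2 -0.0523  0.05  ]
  corner [309.3 205.2] [ 0.5783 -0.065   0.05  ]
  corner [288.8 210.3] [ 0.5649 -0.0137  0.05  ]
headdark top px [291.  171.5] [ 16  18 227] depth z 0.0907 mean [ 0.6571 -0.0179  0.0907] ray [ 0.6561 -0.0178  0.092 ]
headdark side px [331.9 213.6] [ 15  15 175] depth z 0.0921 mean [ 0.6595 -0.0222  0.0921] ray [ 0.6594 -0.0222  0.092 ]
pad top px [206.3 220. ] [  42   42 1365] depth z -0.0008 mean [ 0.5417  0.2013 -0.0008] ray [0.5417 0.2015 0.    ]
pad side px [272.6 175.6] [ 40  28 861] depth z 0.0014 mean [0.544  0.2009 0.0014] ray [0.5443 0.2029 0.    ]
spool top px [286.8 280.2] [ 14  15 165] depth z 0.0372 mean [ 0.3903 -0.0107  0.0372] ray [ 0.39   -0.0102  0.038 ]
```

View pics/c1.png

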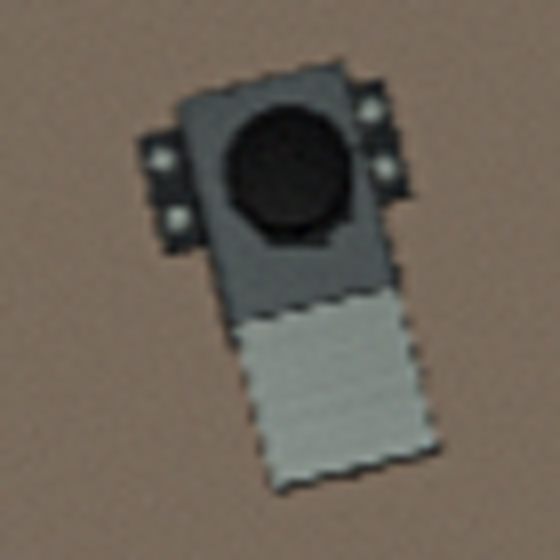

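Both views agree:

| Item | Measured | Check |
|---|---|---|
| Plunger head | (0.658, -0.019, 0.091–0.092) | given as 92 mm |
| Magazine centre | (0.597, -0.032) | 62.5 mm from the head, given as 64 mm |
| Feeder heading | about 13.5° | – |
| Pad | (0.543, 0.202, 0) | 110 mm across |

Next I press the plunger with shut fingers.

```bash
python3 - <<'E'
from h import *
q=[0,.70710678,.70710678,0]; n=env.nose_length; print(n)
env.grip(0.0); print("nose shut",env.nose_length,env.get_state()["opening"])
env.reach([.658,-.019,.092+n+.06],q)
env.movel([.658,-.019,.092+n+.012],.12)
print(env.get_state()["qpos"],env.get_state()["force"])
r=env.movel([.658,-.019,.058+n],.035,stop_force=10)
s=env.get_state(); print(r,s["tcp_pos"]-np.array([0,0,n]),s["force"])
env.dwell(.2)
p,d=camera("side"); cv2.imwrite("pics/side1.png",p)
env.movel([.658,-.019,.092+n+.05],.06)
env.movel([.658,-.019,.092+n+.12],.15)
print(env.get_state()["time"],env.get_state()["force"])
p,d=camera("top"); cv2.imwrite("pics/top1.png",p); np.save("top1.npy",d)
p2,d2=camera("side"); cv2.imwrite("pics/side2.png",p2); np.save("side2.npy",d2)
a=cv2.resize(p[150:250,220:360],(560,400)); b=cv2.resize(p2[170:270,250:390],(560,400))
cv2.imwrite("pics/c2.png",cv2.resize(cv2.vconcat([a,b]),(420,600)))
E
```

```text
0.0726
nose shut 0.0726 -0.00019502108582373912
[-0.44936167  0.64617953  0.55405027  1.72953674 -0.42072194  0.88699898
  0.28506552] [-0.19236391 -0.69074142  0.36816972]
True [ 0.65824435 -0.01900004  0.06218705] [-0.83393475 -0.37454349  6.19650337]
7.4333 [-0.65955091  0.38898772 -0.9404793 ]
```

View pics/c2.png

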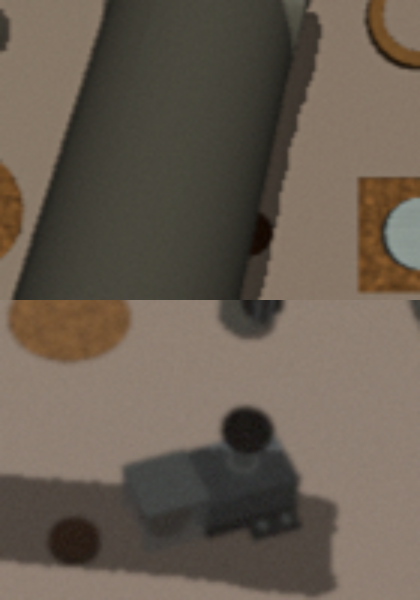

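The plunger bottomed at 62.2 mm and rose again. One dark glide is out, at about (275,250) in the side image. I'll clear the arm to the pushing side and locate the glide from both views.

```bash
cat >> h.py <<'E'
def glide(n,box):
    p,d=camera(n); P=cloud(n,d)
    x0,y0,x1,y1=box; h=cv2.cvtColor(p,cv2.COLOR_BGR2HSV)
    m=np.zeros(d.shape,np.uint8); m[y0:y1,x0:x1]=((h[...,1]>120)&(h[...,2]<80)&(h[...,0]<20))[y0:y1,x0:x1]
    k,l,s,c=cv2.connectedComponentsWithStats(m)
    if k<2: print(n,"none"); return p,None
    i=1+s[1:,4].argmax(); w=ray(n,*c[i],.011)
    print(n,c[i].round(1),s[i],"z",np.median(P[l==i][:,2]).round(4),w.round(4)); return p,w
E
python3 - <<'E'
from h import *
n=env.nose_length; q=[0,.70710678,.70710678,0]
glide("side",(250,225,310,270))
env.grip(0.028)
env.reach([.525,-.16,.18+n],q)
s=env.get_state(); print(s["time"],s["opening"],s["qpos"])
p,_=glide("side",(250,225,310,270))
p2,_=glide("top",(260,200,340,260))
a=cv2.resize(p2[150:250,220:360],(560,400)); b=cv2.resize(p[170:270,250:390],(560,400))
cv2.imwrite("pics/c3.png",cv2.resize(cv2.vconcat([a,b]),(420,600)))
E
```

```text
side [274.3 250.5] [267 244  15  14  72] z 0.0124 [ 0.5272 -0.054   0.011 ]
8.775 0.028077159229348374 [-0.3450704   0.38470877  0.66614633  1.94280246 -0.29908276  0.91112259
  0.47283211]
side [274.7 250. ] [267 244  15  13 147] z 0.0122 [ 0.528  -0.0526  0.011 ]
top [302.9 227.1] [296 220  15  15 169] z 0.011 [ 0.5247 -0.0509  0.011 ]
```

View pics/c3.png

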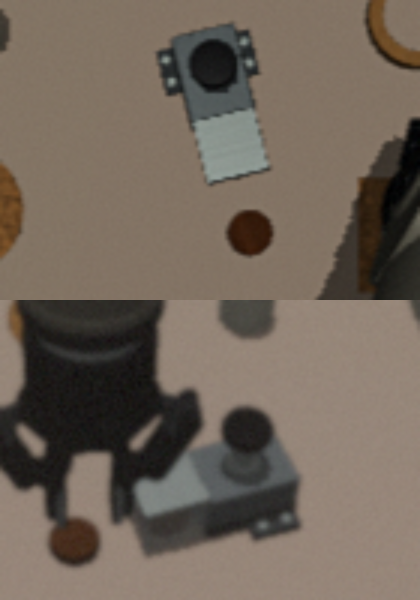

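The glide is at (0.526, -0.052), z about 11–12 mm, from both views, alone and clear of the slot. The finger knuckles flare wide, so I'll measure that profile from depth before sweeping past the cap.

```bash
python3 - <<'E'
from h import *
def prof():
    s=env.get_state(); t=s["tcp_pos"]
    p,d=camera("side"); P=cloud("side",d).reshape(-1,3); P=P[(d.ravel()>0)]
    k=(abs(P[:,0]-t[0])<.1)&(abs(P[:,1]-t[1])<.05)&(P[:,2]>.12); P=P[k]
    for a in np.arange(-.09,.09,.01):
        j=P[(P[:,0]-t[0]>=a)&(P[:,0]-t[0]<a+.01)]
        if len(j)>3: print(round(a,2),len(j),"below tcp:",round(t[2]-np.percentile(j[:,2],3),3))
prof()
E
```

```text
-0.09 706 below tcp: -0.274
-0.08 844 below tcp: -0.257
-0.07 931 below tcp: -0.028
-0.06 1014 below tcp: -0.015
-0.05 1064 below tcp: 0.005
-0.04 1376 below tcp: 0.016
-0.03 1478 below tcp: 0.024
-0.02 1476 below tcp: 0.035
-0.01 1059 below tcp: -0.023
-0.0 945 below tcp: -0.015
0.01 1013 below tcp: 0.045
0.02 985 below tcp: 0.043
0.03 773 below tcp: 0.019
0.04 445 below tcp: 0.017
0.05 277 below tcp: 0.002
0.06 52 below tcp: -0.012
```

Knuckles beyond ±30 mm sit at least 45 mm above the tips. A path biased to x = 0.52 with the tips about 4 mm up will clear the 50 mm cap. Now I descend behind the glide and push in two legs.

```bash
python3 - <<'E'
from h import *
n=env.nose_length; x=.520
env.movel([x,-.103,.04+n],.12)
r=env.movel([x,-.103,n-.02],.03,stop_force=4)
z=env.get_state()["tcp_pos"][2]; print("touch",r,z-n)
z+=.004
env.movel([x,-.103,z],.05)
print(env.movel([x,-.06,z],.04,stop_force=15), env.get_state()["force"])
print(env.movel([x-.001,.03,z],.05,stop_force=15), env.get_state()["force"],env.get_state()["time"])
p,_=glide("side",(180,150,330,270))
cv2.imwrite("pics/c4.png",cv2.resize(p[130:270,180:390],(798,532)))
E
```

```text
touch True -0.0002280122904161075
False [-0.22790987  0.9292937  -0.2422261 ]
False [-0.28284731 -0.1117337  -0.86059135] 15.0417
side [267.7 215.1] [263 210  11  13  78] z 0.0123 [0.5199 0.055  0.011 ]
```

View pics/c4.png

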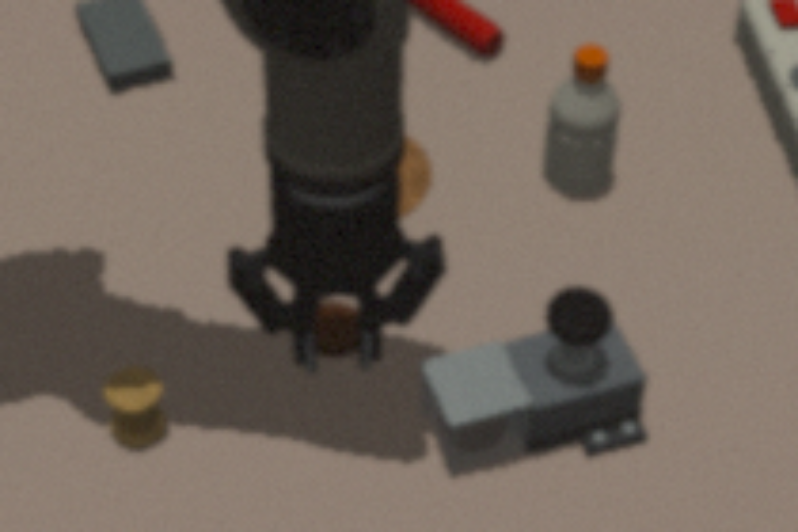

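The glide sits centred between the fingertips at (0.520, 0.055), clear of the feeder and spool. I'll continue on to the pad.

```bash
python3 - <<'E'
from h import *
z=env.get_state()["tcp_pos"][2]
print(env.movel([.540,.15,z],.05,stop_force=15))
print(env.movel([.542,.178,z],.03,stop_force=15), env.get_state()["force"])
env.dwell(.2)
env.movel([.542,.14,z],.06)
env.movel([.542,.12,z+.2],.15)
env.reach([.45,-.2,z+.25],[0,.70710678,.70710678,0])
env.dwell(.3)
print(env.get_state()["time"])
p,_=glide("side",(235,145,310,205)); p2,_=glide("top",(175,190,245,250))
D=camera("top")[1]; P=cloud("top",D); print("head z",np.median(P[166:176,286:296,2]))
a=cv2.resize(p2[140:300,180:390],(756,576)); cv2.imwrite("pics/c5.png",a)
E
```

```text
False
False [-0.28880546  1.29605218 -0.1413123 ]
22.8083
side [271.8 174.1] [265 168  14  13 130] z 0.0128 [0.5415 0.1977 0.011 ]
top [206.  220.6] [198 213  17  16 199] z 0.0106 [0.5395 0.2005 0.011 ]
head z 0.09069217266608445
```

View pics/c5.png

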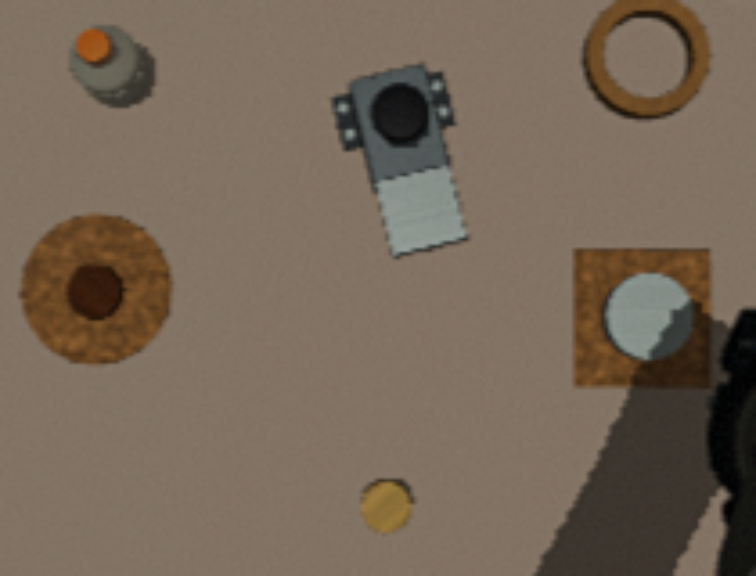

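The glide is centred on the pad, the plunger is up, and the spool, glue, tape and tin have not moved. Handing in.

```bash
python3 -c "
from h import *
print(job.job_done())"
```

```text
the job is handed in; nothing more can be done
None
```

I pressed the plunger once to its stop and let it rise, which fed one glide. I then pushed that glide about 250 mm onto the round cork pad with the fingertips, moved the arm clear and handed the job in. The interface gives no verdict.

**Plunger:** The fingertips stopped at 62.2 mm on the way down. Afterwards the head read 91 mm in depth, so it is up.

**Glide:** It ended at about (0.540, 0.200) from the top view and (0.542, 0.198) from the side. That is within about 5 mm of the pad centre, against a limit of 35 mm. Its top is 11–13 mm above the table, so it lies flat. The two views differ by 2–3 mm, which is about the calibration error.

**Surroundings:** The last picture shows no second glide outside the feeder. The spool, glue, tape and tin look unmoved. I did not check the hammer, driver, blade case and tack cup again at the end. The arm worked well away from them.

**Time and force:** About 23 s of the 48 s was used. No push hit its 15 N stop. No check failed.

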